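# Find the loose clamp bolt on a filter manifold and hold its cap open

### The job

One of the three filter housings on the manifold leaks because its clamp bolt was left loose: with the fingertips, tap the head of each of the three bolts, going along the row from the robot's left to its right, to feel which one gives. Then lift the cap of that housing at least 45 degrees open, so that its seal can be inspected, and finish while still holding it open with the gripper, since it falls shut if let go. Do not pull at the two locked caps, and leave the bottle, beaker and box on the bench where they stand.

Things in the scene. Friction and masses are not known exactly. Their poses are not given: they have to be found in the camera images.
- manifold: Fixed steel square tube on feet, 440 mm long, 50 wide, top 75 mm above the bench. Origin at bench level under its middle; y along the row to the robot's left, x across, away from the robot. Three filter housings stand on it at y = 130, 0, -130 mm, 88 mm across; bolts on the -x side (to the robot), hinges on the +x side. A round gauge at the +y end reaches 132 mm above the bench
- cap_a: One of three look-alike steel hinged caps; which letter stands where varies. Disc 88 mm across, 12 thick, 0.3 to 0.65 kg. Origin on its hinge axis, 162 mm above the bench; z up when shut, y along hinge and row, disc centre 54 mm towards -x, disc top 11 mm above origin. Unlocked, it turns up about +y (bolt side rises) to a stop at 69 degrees and falls shut if let go. Locked, it stays: over 10 N of pull only strains it a few degrees
- cap_b: One of three look-alike steel hinged caps; which letter stands where varies. Disc 88 mm across, 12 thick, 0.3 to 0.65 kg. Origin on its hinge axis, 162 mm above the bench; z up when shut, y along hinge and row, disc centre 54 mm towards -x, disc top 11 mm above origin. Unlocked, it turns up about +y (bolt side rises) to a stop at 69 degrees and falls shut if let go. Locked, it stays: over 10 N of pull only strains it a few degrees
- cap_c: One of three look-alike steel hinged caps; which letter stands where varies. Disc 88 mm across, 12 thick, 0.3 to 0.65 kg. Origin on its hinge axis, 162 mm above the bench; z up when shut, y along hinge and row, disc centre 54 mm towards -x, disc top 11 mm above origin. Unlocked, it turns up about +y (bolt side rises) to a stop at 69 degrees and falls shut if let go. Locked, it stays: over 10 N of pull only strains it a few degrees
- bolt_a: Clamp bolt on the front lug of the cap of the same letter: dark knurled round head, 27 mm across, 16 high. Origin: centre of its top, 196 mm above the bench when shut, 112 mm from the hinge axis. Quarter-turn kind with spring washers: looks the same locked or loose. Locked it is rigid under a tap; loose it gives 5 mm straight down under 1.5 to 3 N and springs back
- bolt_b: Clamp bolt on the front lug of the cap of the same letter: dark knurled round head, 27 mm across, 16 high. Origin: centre of its top, 196 mm above the bench when shut, 112 mm from the hinge axis. Quarter-turn kind with spring washers: looks the same locked or loose. Locked it is rigid under a tap; loose it gives 5 mm straight down under 1.5 to 3 N and springs back
- bolt_c: Clamp bolt on the front lug of the cap of the same letter: dark knurled round head, 27 mm across, 16 high. Origin: centre of its top, 196 mm above the bench when shut, 112 mm from the hinge axis. Quarter-turn kind with spring washers: looks the same locked or loose. Locked it is rigid under a tap; loose it gives 5 mm straight down under 1.5 to 3 N and springs back
- handle_a (a point): Middle of the T-handle on the cap of the same letter: black round bar 16 mm thick, 40 mm long along the cap's y, on a 10 mm upright stem at the disc's centre. At (-54, 0, 54) mm in the cap's frame: 43 mm above the disc, 216 mm above the bench when shut. It swings round the hinge with the cap; axes as the cap's
- handle_b (a point): Middle of the T-handle on the cap of the same letter: black round bar 16 mm thick, 40 mm long along the cap's y, on a 10 mm upright stem at the disc's centre. At (-54, 0, 54) mm in the cap's frame: 43 mm above the disc, 216 mm above the bench when shut. It swings round the hinge with the cap; axes as the cap's
- handle_c (a point): Middle of the T-handle on the cap of the same letter: black round bar 16 mm thick, 40 mm long along the cap's y, on a 10 mm upright stem at the disc's centre. At (-54, 0, 54) mm in the cap's frame: 43 mm above the disc, 216 mm above the bench when shut. It swings round the hinge with the cap; axes as the cap's
- wash_bottle: bystander: red plastic wash bottle with white cap and bent spout, 62 mm across, about 160 mm high; origin at the centre of its underside
- beaker: bystander: glass beaker, 68 mm across, 90 mm high; origin at the centre of its underside
- filter_box: bystander: flat box of filters, 70 x 100 x 35 mm; origin at the centre of its underside

How it is judged:
By the outcome, as a careful person would: the job done as asked, in the order asked, and still so for the second after the job is handed in, while the arm keeps its last pose, push and grip.
It also fails if it takes over 54 s, if anything falls off the work surface, if the arm or the gripper's body presses on something with over 40 N, if the wrist force passes 120 N, or if a joint passes its speed limit or range.

### The arm

A 7-joint arm with a two-finger parallel gripper is mounted at the origin on the work surface. World frame = base frame: x ahead of the robot, y to its left, z up, the work surface at z = 0. Lengths are in m, angles in rad, forces in N, time in s.
With the tool pointing down it reaches from about 0.4 to 0.9 m from the base axis. Payload 5.5 kg.
Tool frame: the origin (TCP) lies midway between the tips of the shut fingers; the grasp point (between the pads) lies 19 mm behind it (manip.grip_depth is the distance from the TCP to the grasp point, in m); z points along the fingers, x is the direction in which the jaws open and shut, and the axes are right-handed (so a half turn about z gives the same grasp; the last joint's range is limited). The gripper opens to 92 mm and grips with 3 to 60 N. Pads are 19 mm wide; open, the fingers measure 130 mm over their backs; the gripper's body (75 mm by 190 mm) begins 47 mm behind the grasp point.
Start: joints at [1.42, 0.501, -0.427, 1.55, 0.221, 1.138, -0.21], TCP at [0.261, -0.595, 0.227] pointing down, gripper open.
Joint ranges: [-2.88, 2.88], [-0.31, 2.03], [-1.54, 1.56], [0.2, 2.42], [-1.41, 4.55], [0.19, 2.02], [-2.57, 2.57]. Speed limits (rad/s): [2.57, 2.57, 3.14, 3.14, 3.14, 3.14, 3.14].

### API

Orientations are given as a unit quaternion [x, y, z, w].
In Python, from bench import manip, effector, viewer gives the robot as it stands. Calls block until the motion is done:
- manip.move_pose(position, orientation): joint-space move of the TCP to a pose.
- manip.servo_line(position, ori=None, vel=0.15): straight line of the TCP; ori=None keeps the orientation; vel is the mean speed in m/s.
- manip.movej(angles): joint-space move.
- effector.open_jaws() and effector.close(f_grip=None): open the fingers fully, or close them until they stop; f_grip is the grip in N (None keeps the last).
- manip.sleep(seconds).
- manip.solve_ik(position, orientation): joint angles nearest the present ones, or None.
- viewer.get_image(name): name is "scene" or "top" or "wrist"; returns the picture (480x640x3 uint8, red, green, blue); there is no depth.
- viewer.get_calibration(name): a dict with "vfov" (degrees; the focal length in pixels is half the picture's height over the tangent of half this angle, whatever the lens; pixels are square), "cx", "cy" (the principal point, pixels), "eye" and "attitude" of the camera in the world. Camera axes: x right, y down, z forward; pixel columns grow to the right and rows downward; lengths in m; the calibration is good to about 2 mm. A picture is of the moment at which its call begins: read the wrist's pose just before it. get_calibration takes no time and is no camera call; for the wrist camera it gives the pose at the moment of the call.
A pose or a line that the arm cannot do raises manip.PlanningError and nothing moves.
- manip.hand_in(): hands the job in, once; it reports no verdict.
Readings, each from a call of its own:
- manip.current_clock(): time.
- manip.current_q(): joint angles.
- manip.current_joint_velocities(): joint speeds.
- manip.current_tau(): joint torques, N m.
- manip.current_tool_pos(): TCP position.
- manip.current_tcp_rot(): TCP orientation.
- manip.current_force(): force on the tool from outside, world axes, zero at the start.
- manip.current_wrist_torque(): the same for the moment, N m.
- manip.current_finger_gap(): finger opening in m.
Only numpy, scipy, OpenCV 4.12 (cv2) and the standard library are available. Lean on these libraries where they do the work, as an engineer would, in place of code of your own. Each camera call takes 0.05 s, during which the arm holds its last target.

## Working session

There is one attempt and no reset: what is moved stays moved. The work goes in short steps, each a Python script; the robot and the scene stay as the last script left them, time stands still between calls to the robot, and variables do not carry over. Pictures are saved under pics/ and viewed, and the job is handed in when it is done.

```bash
mkdir -p pics; ls; python3 - <<'E'
from bench import manip, effector, viewer
import cv2
for n in ["scene","top","wrist"]:
    im=viewer.get_image(n); cv2.imwrite(f"pics/{n}0.png",im[:,:,::-1])
    print(n,viewer.get_calibration(n))
print(manip.current_clock(),manip.current_tool_pos(),manip.current_tcp_rot(),manip.current_force(),manip.current_finger_gap())
E
```

```text
pics
scene {'vfov': 43.17071448463426, 'cx': 328.8441977124328, 'cy': 238.65010601675573, 'eye': array([ 0.98215377, -0.27804211,  0.86743661]), 'attitude': array([ 0.86947725,  0.40020836, -0.12601047, -0.26069896])}
top {'vfov': 47.861159583248764, 'cx': 322.1811119017305, 'cy': 246.5455685275659, 'eye': array([0.50384263, 0.03170566, 1.09418603]), 'attitude': array([ 0.71573295, -0.6957    ,  0.05268584, -0.03085521])}
wrist {'vfov': 60.49383657677939, 'cx': 331.3269302767011, 'cy': 237.9776659527661, 'eye': array([ 0.32492178, -0.56705369,  0.38354306]), 'attitude': array([ 0.83014045, -0.54194189, -0.07226014,  0.10928996])}
0.15 [ 0.26110745 -0.59465993  0.22590006] [ 8.37300335e-01 -5.46742688e-01 -6.26533811e-04 -4.36522793e-04] [ 0.48686607 -0.25261678 -0.54156263] 0.09188427698816203
```

View pics/top0.png

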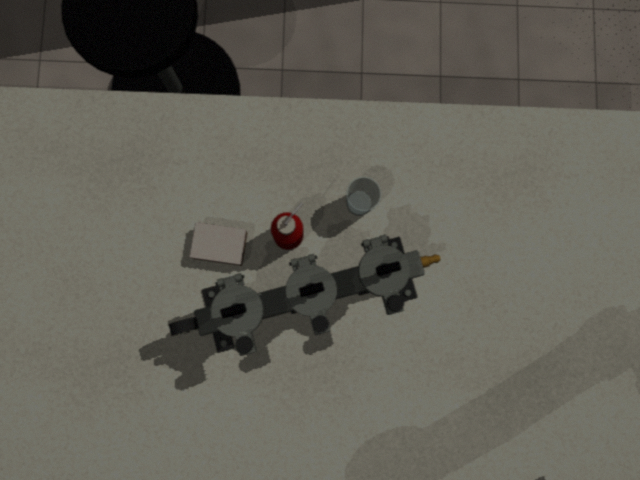

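View pics/scene0.png

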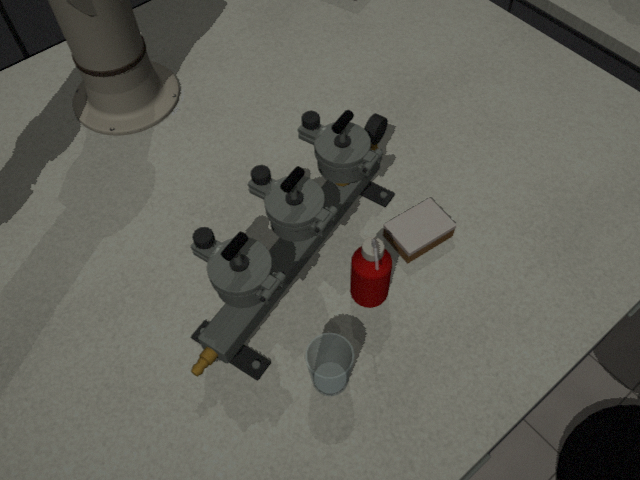

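Top view: the bolt heads are near (244,344), (320,323) and (394,302), with handles near (233,310), (311,290) and (388,269). The bottle at (287,230), beaker at (360,200) and box at (218,243) are on the hinge side. Next I'll localise these properly.

```bash
cat > h.py <<'E'
import numpy as np, cv2
from scipy.spatial.transform import Rotation as R
def ray(cal,u,v):
    f=240/np.tan(np.radians(cal['vfov'])/2)
    d=R.from_quat(cal['attitude']).apply([(u-cal['cx'])/f,(v-cal['cy'])/f,1.])
    return np.array(cal['eye']),d
def onz(cal,u,v,z):
    e,d=ray(cal,u,v); return e+d*(z-e[2])/d[2]
def proj(cal,p):
    f=240/np.tan(np.radians(cal['vfov'])/2)
    c=R.from_quat(cal['attitude']).inv().apply(np.array(p)-cal['eye'])
    return np.array([cal['cx']+f*c[0]/c[2],cal['cy']+f*c[1]/c[2]])
E
python3 - <<'E'
from bench import viewer
from h import *
for n in ["top","scene"]:
    im=cv2.imread(f"pics/{n}0.png"); g=im.max(axis=2)
    crop=im[220:360,150:450] if n=="top" else im[90:390,170:420]
    cv2.imwrite(f"pics/{n}crop.png",cv2.resize(crop,None,fx=2.4,fy=2.4 if n=="top" else 1.99,interpolation=cv2.INTER_CUBIC) if n=="top" else cv2.resize(crop,None,fx=2,fy=2,interpolation=cv2.INTER_CUBIC))
    for t in (25,40):
        m=(g<t).astype(np.uint8)
        k,l,s,c=cv2.connectedComponentsWithStats(m)
        print(n,t,[(s[i].tolist(),c[i].round(1).tolist()) for i in range(1,k) if 25<s[i][4]<900])
E
```

```text
top 25 [([388, 238, 14, 13, 46], [395.9, 242.9]), ([376, 262, 25, 15, 238], [387.1, 268.8]), ([300, 283, 24, 14, 236], [310.9, 289.5]), ([359, 289, 10, 6, 32], [363.0, 291.8]), ([204, 290, 9, 17, 61], [207.4, 298.6]), ([386, 292, 22, 19, 136], [394.6, 301.8]), ([221, 304, 25, 15, 247], [233.0, 310.6]), ([186, 317, 13, 12, 101], [193.2, 323.1]), ([170, 322, 14, 13, 118], [175.5, 327.8]), ([213, 331, 21, 20, 208], [221.7, 339.8])]
top 40 [([40, 0, 7, 51, 86], [42.7, 24.5]), ([200, 0, 18, 25, 165], [206.9, 12.3]), ([282, 0, 6, 12, 42], [284.4, 5.7]), ([274, 236, 27, 14, 163], [285.8, 243.8]), ([386, 238, 18, 16, 106], [395.6, 243.3]), ([383, 278, 33, 36, 464], [399.1, 298.3]), ([311, 316, 18, 19, 237], [319.5, 324.2])]
scene 25 [([0, 0, 66, 71, 482], [18.1, 36.9]), ([132, 0, 19, 9, 37], [140.9, 3.5]), ([508, 0, 5, 12, 31], [510.0, 5.0]), ([516, 0, 124, 73, 576], [581.2, 36.7]), ([130, 43, 16, 25, 76], [138.8, 57.5]), ([332, 111, 21, 23, 243], [342.1, 122.0]), ([365, 119, 22, 26, 216], [378.1, 132.2]), ([303, 120, 16, 9, 73], [310.5, 124.8]), ([281, 167, 23, 26, 299], [292.0, 179.8]), ([
[... 446 characters left out ...]
 122], [342.2, 141.8]), ([354, 161, 40, 46, 576], [374.0, 188.9]), ([252, 166, 19, 19, 298], [260.8, 175.3]), ([280, 167, 25, 39, 480], [293.0, 185.6]), ([322, 180, 31, 53, 459], [334.3, 204.8]), ([193, 228, 22, 21, 361], [203.7, 238.3]), ([383, 229, 15, 22, 105], [389.2, 238.8]), ([221, 232, 28, 40, 587], [236.1, 251.9]), ([268, 238, 45, 68, 899], [285.4, 264.6]), ([263, 305, 8, 9, 27], [266.3, 308.5]), ([254, 313, 10, 9, 27], [258.6, 317.2]), ([192, 321, 17, 22, 95], [198.8, 331.1]), ([533, 330, 79, 79, 92], [575.7, 365.4]), ([228, 344, 43, 36, 751], [248.5, 360.9]), ([600, 363, 30, 26, 59], [615.5, 376.8]), ([631, 381, 9, 10, 28], [635.5, 385.7]), ([488, 425, 29, 29, 31], [501.6, 439.3])]
```

View pics/topcrop.png

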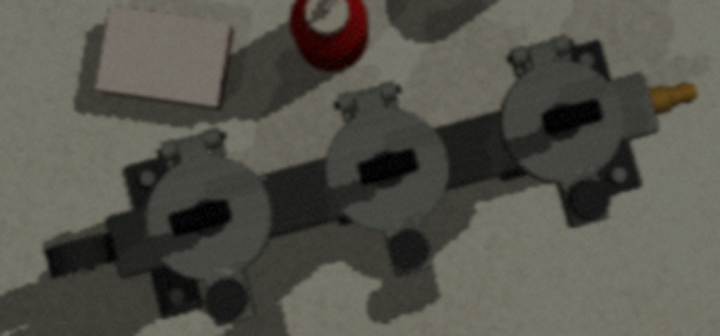

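View pics/scenecrop.png

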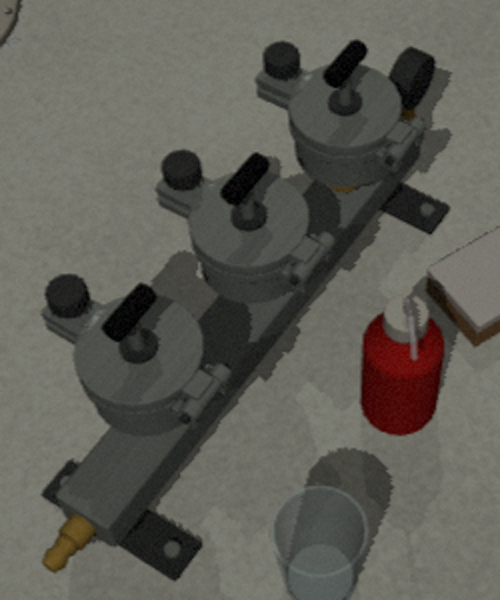

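```bash
python3 - <<'E'
from bench import viewer
from h import *
T=viewer.get_calibration("top");S=viewer.get_calibration("scene")
ht=[(233.2,310.6),(310.9,289.5),(387.4,268.8)]; hs=[(342.1,122),(292,179.8),(234.4,246.3)]
bt=[(244.3,343.8),(319.5,323.6),(394.4,302.)]
H=[]
for a,b in zip(ht,hs):
    e1,d1=ray(T,*a);e2,d2=ray(S,*b)
    A=np.c_[d1,-d2]; s=np.linalg.lstsq(A,e2-e1,rcond=None)[0]
    p=e1+d1*s[0];q=e2+d2*s[1]
    h=onz(T,*a,.216); hb=onz(S,*b,.216); print("tri",(p+q)/2,"gap",np.linalg.norm(p-q),"plane",h,hb); H.append((h+hb)/2)
H=np.array(H); B=np.array([onz(T,*b,.196) for b in bt]); print("bolts",B)
v=H[0]-H[2]; yaw=np.arctan2(-v[0],v[1]); print("yaw",yaw,np.linalg.norm(v))
Rz=R.from_euler('z',yaw)
for h,b in zip(H,B): print(Rz.inv().apply(b-h))
# fit: local handle at x=c, bolt = handle -58 mm x
c=H.mean(0); 
for y in(.13,0,-.13):
    hh=c+Rz.apply([0,y,0]); bb=c+Rz.apply([-.058,y,-.02]); print("H",hh,"B",bb,"proj scene bolt",proj(S,bb),"top",proj(T,bb))
e=[onz(T,287,231,0.16),onz(T,360,203,.09)];print(e, Rz.inv().apply(np.array(e)-c))
E
```

```text
tri [0.50122563 0.14679529 0.21519756] gap 0.0016778853164477567 plane [0.50074459 0.14599995 0.216     ] [0.50223706 0.14700792 0.216     ]
tri [0.53835232 0.02281485 0.21439522] gap 0.0011699813998621413 plane [0.53796829 0.02234329 0.216     ] [0.53975858 0.02256642 0.216     ]
tri [ 0.57563682 -0.10143577  0.21402373] gap 0.0011980825076517412 plane [ 0.57517293 -0.10165495  0.216     ] [ 0.5772057  -0.10147439  0.216     ]
bolts [[ 0.44742738  0.12813492  0.196     ]
 [ 0.48319167  0.00636982  0.196     ]
 [ 0.52189131 -0.11703781  0.196     ]]
yaw 0.292484261593541 0.25907122115331205
[-0.05706378 -0.00200068 -0.02      ]
[-0.05794524  0.00065003 -0.02      ]
[-0.0564534   0.00083984 -0.02      ]
H [0.50136472 0.14694368 0.216     ] B [0.44582795 0.13022043 0.196     ] proj scene bolt [309.63614514 116.38019933] top [242.97396954 344.76283016]
H [0.53884786 0.02246471 0.216     ] B [0.48331109 0.00574146 0.196     ] proj scene bolt [259.27163005 171.48180058] top [319.88358603 323.53664054]
H [ 0.576331   -0.10201426  0.216     ] B [ 0.52079423 -0.11873751  0.196     ] proj scene bolt [201.47837518 234.71085938] top [395.41184571 302.69168988]
[array([0.64064369, 0.06631225, 0.16      ]), array([ 0.7087359 , -0.06717979,  0.09      ])] [[ 0.11011526  0.01263438 -0.056     ]
 [ 0.13682562 -0.13482148 -0.126     ]]
```

```bash
cat >> h.py <<'E'
YAW=0.2925; C=np.array([0.53885,0.02246,0.216]); RZ=R.from_euler('z',YAW)
YS=[.13,0,-.13]
def W(p): return C+RZ.apply(p)        # local: handle frame at middle housing shut, z rel 0.216
def ori(tilt,flip=False,jaw_y=False):
    # tilt rad about +y_manifold from pointing down
    r=RZ*R.from_euler('y',tilt)*R.from_euler('x',np.pi)
    if jaw_y: r=r*R.from_euler('z',np.pi/2)
    if flip: r=r*R.from_euler('z',np.pi)
    return r
def handle(th,y):
    x=-.054*np.cos(th)+.054*np.sin(th); z=.054*np.sin(th)+.054*np.cos(th)
    return W([x+.054,y,z-.054])
def grasp_tcp(th,y,tilt,flip,jy=False,depth=.019):
    r=ori(tilt,flip,jy); return handle(th,y)+r.apply([0,0,depth]), r.as_quat()
E
python3 - <<'E'
from bench import manip
from h import *
print(manip.grip_depth, manip.current_clock())
for jy in (0,1):
 for fl in (0,1):
  for i,y in enumerate(YS):
    q=manip.solve_ik(W([-.058,y,.06]),ori(0,fl,jy).as_quat())
    row=[]
    for th,ti in [(0,0),(0,-20),(30,15),(30,30),(60,0),(60,15),(60,30),(60,45),(60,60)]:
        p,o=grasp_tcp(np.radians(th),y,np.radians(ti),fl,jy)
        k=manip.solve_ik(p,o); row.append((th,ti,None if k is None else np.round(k,1).tolist()[-1]))
    print(jy,fl,i,None if q is None else np.round(q,2).tolist(),row)
print(manip.current_clock())
E
```

```text
0.0188 0.15
0 0 0 [0.64, 0.2, -1.08, 1.92, 0.19, 1.13, -0.23] [(0, 0, -0.6), (0, -20, -0.4), (30, 15, -0.4), (30, 30, -0.6), (60, 0, -0.6), (60, 15, -0.4), (60, 30, -0.6), (60, 45, -0.2), (60, 60, None)]
0 0 1 [0.98, 0.32, -1.24, 1.88, 0.33, 1.17, -0.08] [(0, 0, -0.2), (0, -20, -0.1), (30, 15, -0.3), (30, 30, -0.3), (60, 0, -0.3), (60, 15, -0.3), (60, 30, -0.3), (60, 45, 0.0), (60, 60, None)]
0 0 2 [0.99, 0.37, -1.01, 1.77, 0.33, 1.19, 0.17] [(0, 0, -0.0), (0, -20, 0.3), (30, 15, -0.1), (30, 30, -0.1), (60, 0, -0.1), (60, 15, -0.1), (60, 30, -0.0), (60, 45, None), (60, 60, None)]
0 1 0 None [(0, 0, -2.5), (0, -20, 2.4), (30, 15, -2.5), (30, 30, -2.6), (60, 0, -2.5), (60, 15, -2.5), (60, 30, -2.5), (60, 45, None), (60, 60, None)]
0 1 1 [-1.2, 0.34, 1.38, 1.94, -0.37, 1.16, -2.53] [(0, 0, -2.5), (0, -20, -2.5), (30, 15, -2.6), (30, 30, -2.6), (60, 0, -2.5), (60, 15, -2.6), (60, 30, -2.6), (60, 45, None), (60, 60, None)]
0 1 2 [-0.72, 0.38, 1.14, 1.82, -0.38, 1.18, -2.31] [(0, 0, -2.2), (0, -20, -2.6), (30, 15, -2.3), (30, 30, -2.2), (60, 0, -2.2), (60, 15, -2.2), (60, 30, -2.2), (60, 4
[... 458 characters left out ...]
] [(0, 0, -1.5), (0, -20, -1.2), (30, 15, -1.5), (30, 30, -1.5), (60, 0, -1.5), (60, 15, -1.5), (60, 30, -1.5), (60, 45, -1.1), (60, 60, None)]
1 1 0 [0.78, 0.28, -1.28, 1.92, 0.29, 1.16, 1.25] [(0, 0, 1.0), (0, -20, 1.2), (30, 15, 1.1), (30, 30, 1.1), (60, 0, 0.9), (60, 15, 1.2), (60, 30, 1.1), (60, 45, 1.4), (60, 60, None)]
1 1 1 [1.0, 0.34, -1.27, 1.88, 0.35, 1.18, 1.47] [(0, 0, 1.2), (0, -20, 1.5), (30, 15, 1.3), (30, 30, 1.2), (60, 0, 1.3), (60, 15, 1.3), (60, 30, 1.2), (60, 45, 1.6), (60, 60, None)]
1 1 2 [1.11, 0.46, -1.21, 1.77, 0.46, 1.24, 1.64] [(0, 0, 1.5), (0, -20, 1.6), (30, 15, 1.4), (30, 30, 1.4), (60, 0, 1.5), (60, 15, 1.4), (60, 30, 1.4), (60, 45, None), (60, 60, None)]
0.15
```

Localisation agrees to about 2 mm across both views. I'll tap with the fingers shut and the jaw axis along the row. That also suits a later grip on the bar's ends, clear of the stem.

```bash
cat > tap.py <<'E'
import sys
from bench import manip, effector, viewer
from h import *
o=ori(0,True,True).as_quat()
def tap(i):
    y=YS[i]; b=W([-.058,y,-.02])
    manip.servo_line(b+[0,0,.008],vel=.12)
    manip.sleep(.15)
    f0=np.array(manip.current_force()); z0=manip.current_tool_pos()[2]; log=[]
    for k in range(1,18):
        manip.servo_line(b+[0,0,.008-.001*k],vel=.02)
        f=np.array(manip.current_force())-f0; z=manip.current_tool_pos()[2]
        log.append((round((z-.196)*1e3,1),round(f[2],1)))
        if f[2]>6: break
    print(i,log,"f",f.round(1),manip.current_clock(),flush=True)
    manip.servo_line(b+[0,0,.05],vel=.15)
E
python3 - <<'E'
from tap import *
effector.close(20)
p=np.array(manip.current_tool_pos())
manip.servo_line(p+[0,0,.14],vel=.3)
manip.move_pose(W([-.058,.13,.10]),o)
print(manip.current_clock(),manip.current_tool_pos(),np.round(manip.current_q(),2),manip.current_finger_gap())
tap(0)
E
```

```text
4.8583 [0.44628971 0.12941763 0.31599553] [ 0.61  0.13 -1.02  1.87  0.12  1.21  1.42] 0.0006942269963781088
0 [(np.float64(7.1), np.float64(0.3)), (np.float64(5.9), np.float64(-1.0)), (np.float64(4.9), np.float64(0.6)), (np.float64(3.9), np.float64(-0.5)), (np.float64(2.9), np.float64(-0.1)), (np.float64(2.0), np.float64(-0.2)), (np.float64(0.9), np.float64(-0.2)), (np.float64(0.1), np.float64(0.1)), (np.float64(-0.1), np.float64(9.8))] f [-2.8 -1.7  9.8] 8.3417
```

Bolt 1 on the left is rigid: 9.8 N with no travel. On to the next two.

```bash
python3 - <<'E'
from tap import *
for i in (1,2):
    manip.servo_line(W([-.058,YS[i],.03]),vel=.2)
    tap(i)
E
```

```text
1 [(np.float64(7.3), np.float64(1.3)), (np.float64(5.9), np.float64(0.8)), (np.float64(4.9), np.float64(1.2)), (np.float64(3.9), np.float64(1.2)), (np.float64(2.9), np.float64(0.5)), (np.float64(1.9), np.float64(1.0)), (np.float64(0.9), np.float64(1.0)), (np.float64(0.1), np.float64(2.7)), (np.float64(-1.0), np.float64(2.4)), (np.float64(-2.0), np.float64(2.5)), (np.float64(-3.0), np.float64(3.3)), (np.float64(-4.0), np.float64(2.9)), (np.float64(-4.8), np.float64(5.6)), (np.float64(-5.0), np.float64(14.5))] f [-4.4 -0.3 14.5] 13.7833
2 [(np.float64(7.3), np.float64(0.5)), (np.float64(5.9), np.float64(-0.2)), (np.float64(4.9), np.float64(-0.0)), (np.float64(3.9), np.float64(0.8)), (np.float64(2.9), np.float64(0.7)), (np.float64(1.9), np.float64(-0.4)), (np.float64(0.9), np.float64(0.2)), (np.float64(0.1), np.float64(0.2)), (np.float64(-0.1), np.float64(8.6))] f [-2.2  1.   8.6] 18.0083
```

The middle bolt gave about 5 mm at 2–3 N and both others were rigid, so the middle housing is the loose one. I'll hover over its handle and check alignment.

```bash
python3 - <<'E'
from tap import *
manip.servo_line(W([-.03,-.06,.08]),vel=.25)
manip.servo_line(W([0,0,.08]),vel=.25)
effector.open_jaws()
cal=viewer.get_calibration("wrist"); im=viewer.get_image("wrist")
cv2.imwrite("pics/wrist1.png",im[:,:,::-1]); print(proj(cal,C),proj(cal,W([0,.02,0])),proj(cal,W([0,-.02,0])))
g=im.max(axis=2); k,l,s,c=cv2.connectedComponentsWithStats((g<25).astype(np.uint8))
print([(s[i].tolist(),c[i].round(1).tolist()) for i in range(1,k) if s[i][4]>300])
print(cal,manip.current_clock(),np.round(manip.current_q(),2),manip.current_finger_gap())
E
```

```text
[331.58762509 247.5670668 ] [364.83540542 247.56839271] [298.33988042 247.56574089]
[([0, 283, 190, 167, 10200], [74.2, 380.7]), ([528, 318, 68, 75, 1291], [561.3, 371.5]), ([482, 401, 158, 49, 4580], [573.3, 423.5])]
{'vfov': 60.49383657677939, 'cx': 331.3269302767011, 'cy': 237.9776659527661, 'eye': array([0.47209125, 0.00219414, 0.45362403]), 'attitude': array([0.59137446, 0.79572397, 0.10494942, 0.07800791])} 20.9333 [ 0.66  0.32 -0.92  1.74  0.27  1.22  1.53] 0.0918987030506148
```

View pics/wrist1.png

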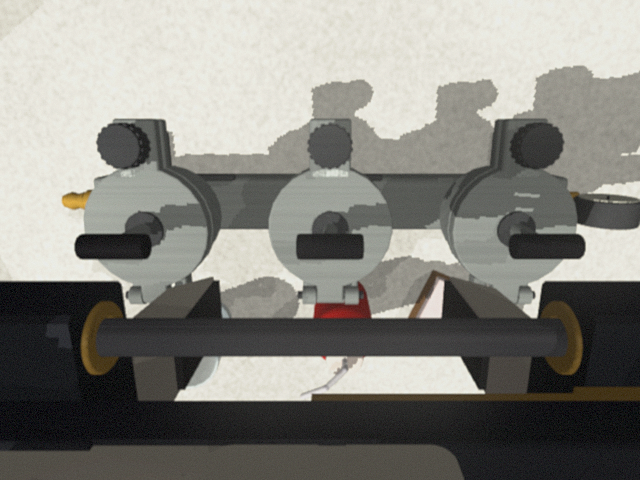

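The handle spans u≈296–364 at v≈246, against a prediction of 298–365 at 247.6, so it is aligned to within 1 mm. Descend, grip and start lifting.

```bash
python3 - <<'E'
from tap import *
f0=np.array(manip.current_force())
p,_=grasp_tcp(0,0,0,True,True)
manip.servo_line(p,vel=.12)
print("df",np.array(manip.current_force())-f0)
effector.close(45); manip.sleep(.2)
print(manip.current_finger_gap(),manip.current_tool_pos(),(np.array(manip.current_force())-f0).round(1))
for th in (5,10,15):
    t=np.radians(th); p,q=grasp_tcp(t,0,t/2,True,True)
    manip.servo_line(p,q,vel=.05)
    print(th,(np.array(manip.current_force())-f0).round(1),manip.current_finger_gap(),(manip.current_tool_pos()-p).round(4),manip.current_clock())
cv2.imwrite("pics/scene2.png",viewer.get_image("scene")[:,:,::-1])
E
```

```text
df [-1.74640925 -0.04144768  0.70387862]
0.03934968434018052 [0.53909283 0.0215241  0.19696734] [-0.2 -4.1 -0.6]
5 [-1.7 -4.6 -5.3] 0.03927922376995404 [-0.0015 -0.0014 -0.0015] 23.25
10 [-3.8 -6.4 -6.8] 0.0395300469089423 [-0.0021 -0.0016 -0.0018] 23.525
15 [-5.4 -7.1 -6. ] 0.039560386393335215 [-0.0021 -0.0016 -0.0016] 23.7917
```

View pics/scene2.png

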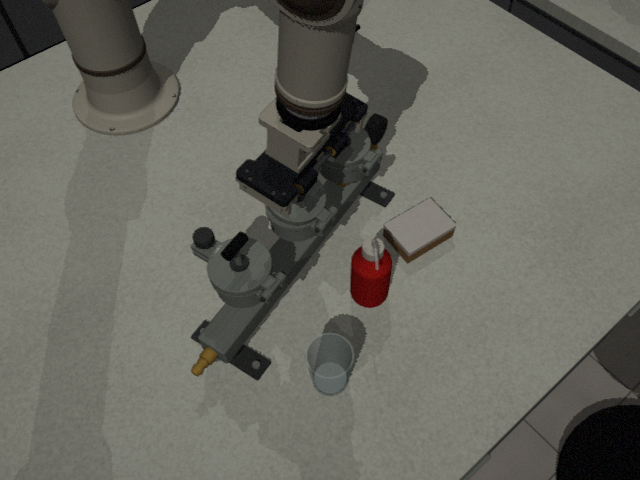

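The bar is gripped (gap 39 mm), the cap is rising under modest force, and the bystanders are untouched. Continue to about 58°.

```bash
python3 - <<'E'
from tap import *
for th in (22,29,36,43,50,55,59):
    t=np.radians(th); p,q=grasp_tcp(t,0,t/2,True,True)
    manip.servo_line(p,q,vel=.05)
    f=np.array(manip.current_force())
    g=R.from_quat(manip.current_tcp_rot()); gp=manip.current_tool_pos()-g.apply([0,0,.019])
    l=RZ.inv().apply(gp-C)+[-.054,0,.054]
    print(th,f.round(1),round(manip.current_finger_gap(),4),(manip.current_tool_pos()-p).round(4),"cap angle",round(np.degrees(np.arctan2(l[0],l[2]))+45,1),"r",round(np.hypot(l[0],l[2]),4),manip.current_clock(),flush=True)
    if np.linalg.norm(f)>30: break
for n in("scene","top","wrist"): cv2.imwrite(f"pics/{n}3.png",viewer.get_image(n)[:,:,::-1])
E
```

```text
22 [-4.3 -7.9 -3.7] 0.0391 [-0.002  -0.0016 -0.0013] cap angle 20.0 r 0.0761 24.1583
29 [-5.3 -7.6 -1.3] 0.0395 [-0.0019 -0.0015 -0.001 ] cap angle 27.2 r 0.076 24.475
36 [-5.6 -6.5 -1.7] 0.0393 [-0.0016 -0.0015 -0.0008] cap angle 34.5 r 0.0759 24.7917
43 [-4.  -7.7 -0.2] 0.0394 [-0.0013 -0.0014 -0.0006] cap angle 41.8 r 0.0758 25.1083
50 [-3.5 -7.1  0.1] 0.0395 [-0.001  -0.0013 -0.0004] cap angle 49.0 r 0.0758 25.425
55 [-3.5 -8.   0.1] 0.0393 [-0.0009 -0.0013 -0.0004] cap angle 54.2 r 0.0758 25.6917
59 [-4.7 -7.1 -0.6] 0.0396 [-0.0009 -0.0012 -0.0002] cap angle 58.2 r 0.0758 25.9417
```

View pics/scene3.png

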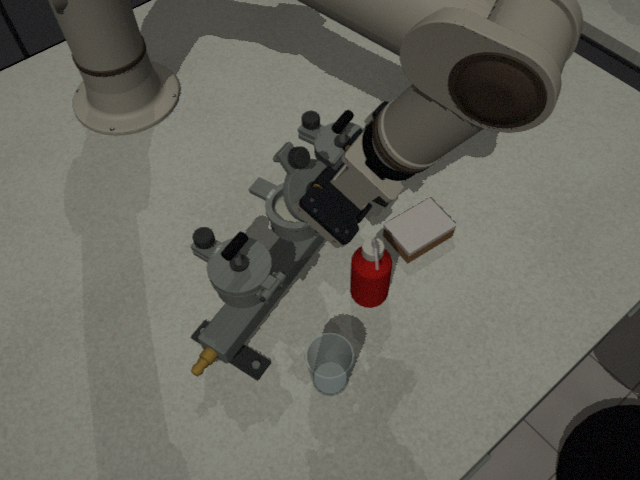

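View pics/wrist3.png

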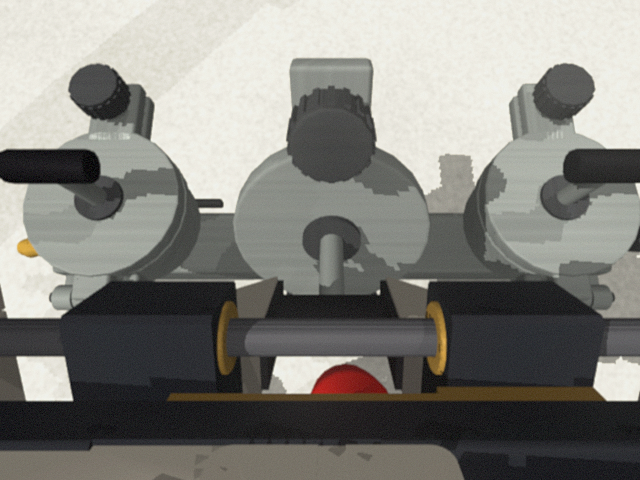

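View pics/top3.png

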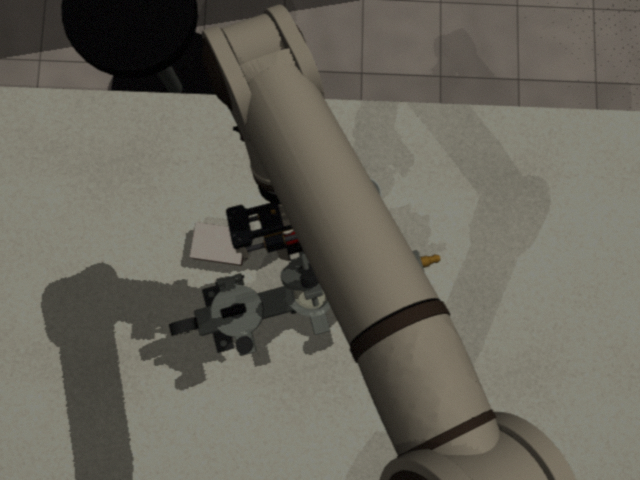

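The scene view shows the middle cap up with its seat ring exposed at (288,212). The bottle, beaker and box are where they were, and the two outer caps are shut. One short stability check, then hand in.

```bash
python3 - <<'E'
from tap import *
manip.sleep(1.0)
im=viewer.get_image("scene")
a=cv2.imread("pics/scene0.png"); d=np.abs(im[:,:,::-1].astype(int)-a).max(axis=2)
m=lambda x:(np.argwhere((x[:,:,2].astype(int)>120)&(x[:,:,1]<60))).mean(0)
print("bottle px",m(a),m(im[:,:,::-1]))
g=R.from_quat(manip.current_tcp_rot()); l=RZ.inv().apply(manip.current_tool_pos()-g.apply([0,0,.019])-C)+[-.054,0,.054]
print(np.degrees(np.arctan2(l[0],l[2]))+45,manip.current_finger_gap(),manip.current_force(),np.abs(manip.current_joint_velocities()).max(),manip.current_clock())
manip.hand_in()
E
```

```text
bottle px [nan nan] [270.375   371.96875]
57.986736718439225 0.03944498236551801 [-3.40927511 -6.24745494 -1.44910583] 0.0017969278740403542 27.1417
the job is handed in; nothing more can be done<stdin>:5: RuntimeWarning: Mean of empty slice.
  ret = um.true_divide(
```

I tapped the three bolts from left to right, found the middle one loose, and handed the job in with its cap held about 58° open.

- **Taps:** The left and right bolts were rigid, reaching 9.8 N and 8.6 N with no travel. The middle bolt gave about 5 mm at 2–3 N and then bottomed out.
- **Cap:** I gripped the ends of the middle T-handle bar at 45 N and swung it up. The handle followed its 76 mm arc within about 0.6 mm. After a further 1 s of holding, the cap angle, worked out from the gripper pose, was 58.0°. The finger gap was 39.4 mm, the force about 7 N, and the arm was still. The clock read 27.1 s.
- **Surroundings:** I did not pull at the two locked caps. In the last scene picture I viewed, before the 1 s hold, the bottle, beaker and box looked to be where they started. My numeric comparison of the bottle's position failed because the colour mask was empty on the first picture, so that check is by eye only.

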